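# Check the contact gap of a lantern's charging dock

## Robot

A 7-joint arm with a two-finger parallel gripper is mounted at the origin on a cart in front of the work surface, level with it; the furniture and walls round the work are solid. World frame = base frame: x ahead of the robot, y to its left, z up, the work surface at z = 0. Lengths are in mm, angles in rad, forces in N, time in s.
With the tool pointing down it reaches from about 425 to 975 mm from the base axis. Payload 16.7 kg.
Tool frame: the origin (TCP) lies on the front face of the gripper's body, between the roots of the fingers; the fingertips stand 73 mm ahead of it and the grasp point (between the pads) lies 54 mm ahead of it; z points along the fingers, y is the line along which they close (so a half turn about z gives the same grasp; the last joint's range is limited). The gripper opens to 85 mm and grips with 20 to 120 N. Pads are 22 mm wide; open, the fingers measure 114 mm over their backs; the gripper's body (76 mm by 85 mm) begins 54 mm behind the grasp point. The pads swing forward as they close: fully open they stand 13 mm farther back than shut.
Start: joints at [1.165, 0.426, 0.074, 1.606, -0.034, 1.111, -0.067], TCP at [171.41, -652.84, 303.902] pointing down, gripper open.
Joint ranges: [-2.85, 2.85], [-0.5, 2.14], [-1.23, 1.37], [0.21, 2.46], [-1.02, 4.16], [0.16, 2.05], [-2.73, 2.73]. Speed limits (rad/s): [1.89, 1.89, 2.39, 2.39, 3.01, 3.01, 3.01].

## Interface

Orientations are given as a unit quaternion [x, y, z, w].
In Python, from rig import robot gives the robot as it stands. The module is installed in compiled form; this text tells all that it offers.
- The arm moves only by the tool send_rows, never from a script. Its argument "steps" is a list of rows, each an object of numbers: "x", "y", "z": the shift along the world's x, y, z in m; "wx", "wy", "wz": the turn, a rotation vector about the world's x, y, z in rad; "grip": the closure, from 0 (fully open) to 1 (shut). In form: [{"x": .., "y": .., "z": .., "wx": .., "wy": .., "wz": .., "grip": ..}, ...]. A call has 1 to 20 rows; each row shifts and turns the commanded pose from where the row before left it; what a row does not reach is not made up. A row lasts 1/12 s, in which the tool goes at most 41.7 mm and 7.16 degrees, less where a joint would pass 70% of its speed; a pose out of reach is approached as far as the arm can. A call with a gripper value outside its range is refused whole. The fingers move at their own pace and stop on an object; "squeeze" is the grip in N (left out, the last holds). Time passes only in rows, so rows that do not move let the fingers close. It gives the time, the measured TCP pose, the force, the opening and the grip force at its end, in the units of the state.
- robot.read_state(): the state, without advancing time (a new reading comes with each control period).
- robot.grab_frame(name): name is "scene" or "top"; returns (picture, depth): 384x512x3 uint8, red, green, blue; 384x512 float32, mm along the optical axis (not along the pixel's ray), 0 where there is no reading.
- robot.camera_info(name): a dict with "fovy" (degrees; the focal length in pixels is half the picture's height over the tangent of half this angle, whatever the lens; pixels are square), "cx", "cy" (the principal point, pixels), "T" (4x4, takes a point from camera to world coordinates). Camera axes: x right, y up, looking along -z (the intrinsics and any distortion apply to the point x, -y, -z); pixel columns grow to the right and rows downward; lengths in mm; the calibration is good to about 2 mm. A picture is of the moment at which its call begins. camera_info takes no time and is no camera call.
- robot.job_done(): hands the job in; it is judged then, once.
The state is a dict: "time": time; "joint_positions": joint angles; "dq": joint speeds; "tau": joint torques, N m; "position": TCP position; "ee_rot": TCP orientation; "force": force on the tool from outside, world axes, zero at the start; "torque": the same for the moment, N m; "finger_gap": finger opening in mm; "grip_force": force on a finger pad.
Only numpy, scipy, OpenCV 4.12 (cv2) and the standard library are available. Lean on these libraries where they do the work, as an engineer would, in place of code of your own. Each camera call takes 0.05 s, during which the arm holds its last target. There are 200 camera calls.

## Task

Lift the lantern off its charging dock by the handle and set it down, without dropping it, upright with its whole base on the round green mat. Then take the red-handled gauge out of its wooden stand, lower its blade into the contact slot that the lantern had covered, keeping hold of the gauge until the black collar sits flat on the dock, and leave it standing there. Do not tip the lantern over or move the tin, the carton or the stapler.

Things in the scene. Friction and masses are not known exactly. Their poses are not given: they have to be found in the camera images.
- lamp_handle (a point): Loose round battery lantern, 0.35 to 0.65 kg: black base 72 mm in diameter, white body, yellow cap 110 mm up. This point: middle of its black bar handle, on its axis, 152 mm above its underside. Bar 16 mm thick, along the point's y axis, 62 mm free between its posts, 34 mm free below it. z up. It starts on the dock over the slot; the handle may be turned up to 0.4 rad from the slot.
- dock_slot (a point): Centre of the mouth of the contact slot in the fixed dock, level with the seat. The slot is 6.5 mm wide along the point's x axis and 34 mm long along its y axis and goes straight down 32 mm; along both long sides a brass lead-in slopes at 45 degrees from 14.5 mm apart at the seat to 6.5 mm apart 4 mm below it. z points up.
- dock: Fixed grey charging dock, 110 x 110 mm, seat 40 mm above the table, turned up to 0.4 rad from square. A black square rim, 84 mm inside and 94 mm outside, stands 6 mm above the seat round the lantern's base: lift the lantern straight up. Origin: centre of its underside; x across the slot's width, y along the slot, z up.
- mat_top (a point): Fixed round green mat with a small white dot in its middle, 144 mm in diameter, 4 mm thick, lying on one side of the dock (left or right). This point is the centre of its top face. z points up.
- gauge_grip (a point): Loose gap gauge, 0.06 kg, standing in its stand. This point: centre of its red handle, 14 mm thick (x), 32 wide (y), 55 tall (z up). Below it a black collar, 22 x 44 x 6 mm, its underside 33.5 mm below this point; then a steel blade 4 mm thick (x), 30 wide (y), 25 long, its tip 58.5 mm below this point. May be used turned half round.
- gauge_stand: Fixed wooden stand for the gauge, 56 x 76 mm and 40 mm high, with a slot 8 mm (x) by 35 mm (y) in its top in which the gauge's blade stands, the collar resting on the top. It is on the side of the dock away from the mat. Origin: the centre of its underside.
- tin_center (a point): Bystander: food tin with a green label, 75 mm in diameter, 110 mm high, behind the dock. This point: its centre.
- carton_center (a point): Bystander: light green food carton, 67 x 99 x 96 mm, behind the dock. This point: its centre.
- stapler_center (a point): Bystander: dark blue stapler, 36 x 142 x 50 mm, lying in front of the dock. This point: half-way up its middle.
Not all that is in view belongs to the job. Leave any blue look-alike of the part that bears lamp_handle alone.

How it is judged:
By the outcome, as a careful person would: the job done as asked, in the order asked, and still so for the second after the job is handed in, with the robot touching nothing.
It also fails if it takes over 62 s, if anything falls off the work surface, if the arm or the gripper's body presses on something with over 40 N, if the wrist force passes 120 N, or if a joint passes its speed limit or range.

## Working session

There is one attempt and no reset: what is moved stays moved. The work goes in short steps, Python scripts to look and compute and a tool call to move; the robot and the scene stay as the last step left them, time stands still between calls to the robot, and variables do not carry over. Pictures are saved under pics/ and viewed, at most 10 in all, crops included, and the job is handed in when it is done.

Besides the shell and the picture viewer there is one more tool, called as name(argument=value, ...) on one line, values as JSON. send_rows: Moves the arm, as the interface text tells. Its arguments: {"type":"object","properties":{"steps":{"type":"array"},"squeeze":{"type":"number"}},"required":["steps"]}

```bash
mkdir -p pics; cat > h.py <<'E'
import numpy as np, cv2
from rig import robot
def grab(n):
    p,d=robot.grab_frame(n); np.savez(f'{n}.npz',p=p,d=d); return p,d
def load(n):
    z=np.load(f'{n}.npz'); return z['p'],z['d']
def cam(n):
    c=robot.camera_info(n); f=192/np.tan(np.radians(c['fovy'])/2); return c,f,np.array(c['T'])
def pts(n,d):
    c,f,T=cam(n); v,u=np.mgrid[0:384,0:512]
    P=np.stack([(u-c['cx'])/f*d,-(v-c['cy'])/f*d,-d,np.ones_like(d)],-1)
    return (P@T.T)[...,:3]
def ray(n,uv,z):
    c,f,T=cam(n); uv=np.atleast_2d(uv).astype(float)
    D=np.c_[(uv[:,0]-c['cx'])/f,-(uv[:,1]-c['cy'])/f,-np.ones(len(uv))]@T[:3,:3].T
    o=T[:3,3]; return o+D*((z-o[2])/D[:,2])[:,None]
E
python3 - <<'E'
from h import *
print(robot.read_state())
for n in('scene','top'):
    p,d=grab(n); cv2.imwrite(f'pics/{n}0.png',cv2.resize(p[...,::-1],(800,600),interpolation=cv2.INTER_CUBIC)); print(robot.camera_info(n))
E
```

```text
{'time': 0.0, 'joint_positions': array([ 1.16447181,  0.4267262 ,  0.07384287,  1.60662059, -0.03406548,
        1.11080328, -0.06710864]), 'dq': array([ 0.00202852, -0.00030349, -0.00083864, -0.00210994,  0.00019769,
       -0.00030563,  0.00036529]), 'tau': array([-1.68874798e-03, -9.49823213e+01,  3.76011372e+00, -4.63512611e+01,
        1.91080727e-02,  1.02000349e-02, -1.99119846e-06]), 'position': array([ 171.34981156, -652.55633416,  303.20818761]), 'ee_rot': array([ 9.91767417e-01,  1.28050650e-01, -1.43902154e-04, -6.33238084e-04]), 'force': array([-0.65589359,  0.56820169, -0.2021929 ]), 'torque': array([ 0.03611746,  0.07269069, -0.00541319]), 'grip_force': 0.0, 'finger_gap': 85.6090613841534}
{'fovy': 52.30783665141854, 'cx': 254.00008213179146, 'cy': 189.24833959141478, 'T': array([[-5.28816912e-01,  6.26259764e-01, -5.72844990e-01,
        -7.51328981e+00],
       [-8.48706626e-01, -3.95794823e-01,  3.50775599e-01,
         5.18831834e+02],
       [-7.05243784e-03,  6.71673408e-01,  7.40813807e-01,
         8.14488772e+02],
       [ 0.00000000e+00,  0.00000000e+00,  0.00000000e+00,
         1.00000000e+00]])}
{'fovy': 55.48077895054236, 'cx': 258.34127390541465, 'cy': 185.43621067416007, 'T': array([[-2.27192682e-02,  9.94681060e-01, -1.00466032e-01,
         4.43402176e+02],
       [-9.99741529e-01, -2.25196064e-02,  3.12115470e-03,
         2.06434667e+02],
       [ 8.42097974e-04,  1.00510975e-01,  9.94935593e-01,
         1.07393806e+03],
       [ 0.00000000e+00,  0.00000000e+00,  0.00000000e+00,
         1.00000000e+00]])}
```

View pics/scene0.png

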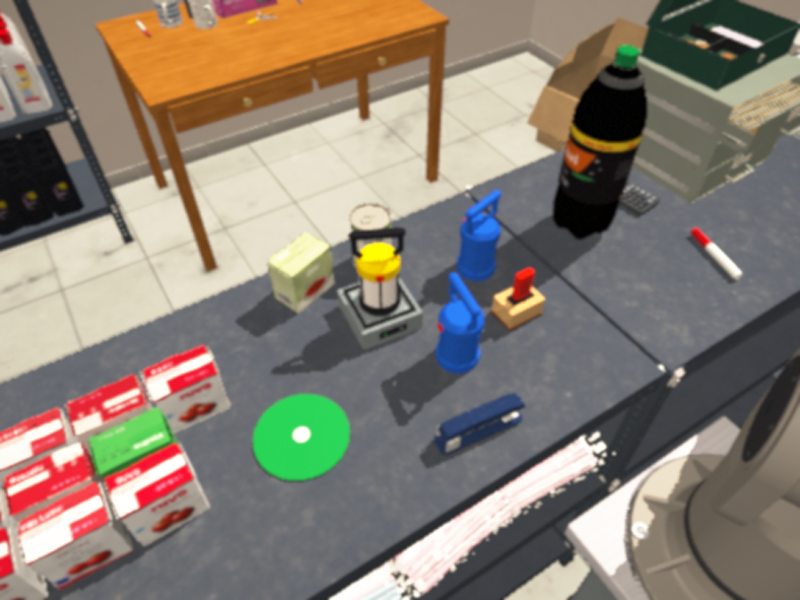

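View pics/top0.png

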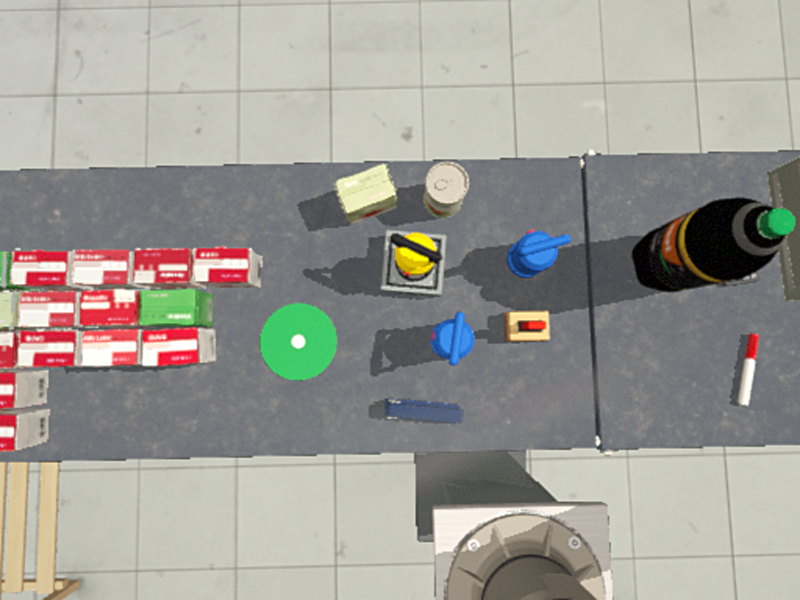

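The scene picture shows three lanterns: the yellow-capped one on the grey dock (top 415,255; scene 378,275), and two blue ones (top 533,253 and 453,340). Only the yellow/white one matches the description. The mat is left of the dock (top 298,341) and the gauge's stand is on the right (528,326). The big bottle (700,245) stands on the arm's way in.

```bash
python3 - <<'E'
from h import *
p,d=load('top'); P=pts('top',d); hsv=cv2.cvtColor(p,cv2.COLOR_RGB2HSV); H,S,V=[hsv[...,i].astype(int) for i in range(3)]
s=1.5625
def reg(m,x0,y0,x1,y1):
    r=np.zeros((384,512),bool); r[int(y0/s):int(y1/s),int(x0/s):int(x1/s)]=1; return m&r
def rep(name,m,zmin=None,zmax=None):
    if zmin is not None: m=m&(P[...,2]>zmin)&(P[...,2]<zmax)
    q=P[m]; 
    (c,wh,a)=cv2.minAreaRect(q[:,:2].astype(np.float32))
    v,u=np.nonzero(m); z=np.median(q[:,2])
    print(name,len(q),'med',np.median(q,0).round(1),'rect',np.round(c,1),np.round(wh,1),round(a,1),'z',np.percentile(q[:,2],[5,50,95]).round(1),'px',u.mean().round(1),v.mean().round(1),'ray',ray('top',[[u.mean(),v.mean()]],z)[0].round(1))
al=np.ones((384,512),bool)
rep('mat',reg((H>50)&(H<80)&(S>150),255,295,340,385))
rep('matdot',reg((S<60)&(V>180),285,328,312,355))
rep('handle',reg(V<70,380,225,450,280),165,230)
rep('yellow',reg((H>20)&(H<35)&(S>150),380,225,450,285))
rep('dock',reg(al,370,220,455,305),33,50)
rep('rim',reg(V<70,370,220,455,305),42,52)
rep('red',reg(((H<8)|(H>172))&(S>150),510,310,550,340),80,130)
rep('stand',reg(al,495,300,565,350),33,46)
rep('tin',reg(al,415,155,475,220),95,130)
rep('carton',reg(al,330,160,402,225),80,115)
rep('blueR',reg((H>100)&(H<125)&(S>150),500,225,575,280))
rep('blueF',reg((H>100)&(H<125)&(S>150),425,305,480,370))
rep('blueRh',reg((H>100)&(H<125)&(S>150),500,225,575,280),125,250)
rep('blueFh',reg((H>100)&(H<125)&(S>150),425,305,480,370),125,250)
rep('stapler',reg(al,380,395,470,430),30,60)
rep('bottle',reg(al,630,190,800,300),60,500)
print('table',np.median(P[int(380/s):int(400/s),int(500/s):int(560/s),2]))
a=p[125:200,225:370]; b=load('scene')[0][120:270,210:360]
cv2.imwrite('pics/crop.png',np.hstack([cv2.resize(b,(400,400),interpolation=2),cv2.resize(a,(400,400*75//145),interpolation=2).repeat(1,0) if 0 else cv2.copyMakeBorder(cv2.resize(a,(400,207),interpolation=2),0,193,0,0,0)])[...,::-1])
E
```

```text
mat 1775 med [459.  402.2   4. ] rect [476.1 348.1] [140.7 254.4] 16.0 z [0.6 4.  7.4] px 190.5 218.3 ray [459.4 403.1   4. ]
matdot 62 med [460.4 403.3   4. ] rect [457.9 311.2] [210.3  23.2] 88.4 z [0.9 4.  7.7] px 190.4 218.0 ray [460.4 403.6   4. ]
handle 176 med [598.  183.7 198.8] rect [599.3 184. ] [83.9 15. ] 64.3 z [193.8 198.8 201.5] px 265.6 158.2 ray [597.9 184.5 198.8]
yellow 422 med [589.7 184.5 148.6] rect [541.4 184.8] [ 65.6 196.5] 89.2 z [139.8 148.6 195.2] px 265.2 163.2 ray [593.7 184.6 148.6]
dock 744 med [574.7 191.4  40.6] rect [599.2 184.1] [110.2 110.5] 83.6 z [37.  40.6 46.9] px 264.0 171.9 ray [586.1 186.2  40.6]
rim 69 med [574.4 215.3  45.4] rect [598.5 185.6] [90.6 90.5] 83.8 z [42.9 45.4 48.8] px 260.2 172.5 ray [584.  197.2  45.4]
red 60 med [476.3 -19.1  99.7] rect [477.2 -20.3] [13.4 27.4] 2.4 z [ 90.5  99.7 103.8] px 342.4 207.8 ray [476.7 -19.4  99.7]
stand 322 med [476.2 -15.8  39.8] rect [477.3 -21.9] [71.1 48.2] 88.8 z [36.7 39.8 44.2] px 337.2 208.4 ray [477.6 -18.5  39.8]
tin 592 med [726.1 124.6 106.3] rect [725.8 124.4] [70.7 72.8] 87.7 z [1
[... 315 characters left out ...]
]
blueF 593 med [455.9 125.2 110. ] rect [447.5 136. ] [ 68.2 123.6] 32.3 z [ 97.8 110.  160.7] px 289.7 216.6 ray [456.5 122.8 110. ]
blueRh 205 med [603.8 -25.5 158.3] rect [605.3 -27.1] [15.9 83.9] 14.6 z [153.5 158.3 161.5] px 347.7 156.7 ray [604.2 -25.2 158.3]
blueFh 201 med [457.1 121.2 158.5] rect [455.9 120.6] [15.7 83.4] 80.0 z [153.8 158.5 161.5] px 292.1 216.3 ray [456.3 121.1 158.5]
stapler 473 med [328.4 173.4  48.4] rect [329.3 171.2] [136.5  31. ] 85.3 z [39.6 48.4 52.3] px 271.1 263.9 ray [328.3 172.9  48.4]
bottle 4335 med [ 582.8 -243.6  269.3] rect [ 615.  -368.9] [124.5 312.8] 14.9 z [ 74.2 269.3 361.5] px 458.6 155.2 ray [ 582.4 -245.1  269.3]
table -0.23289806505215438
```

View pics/crop.png

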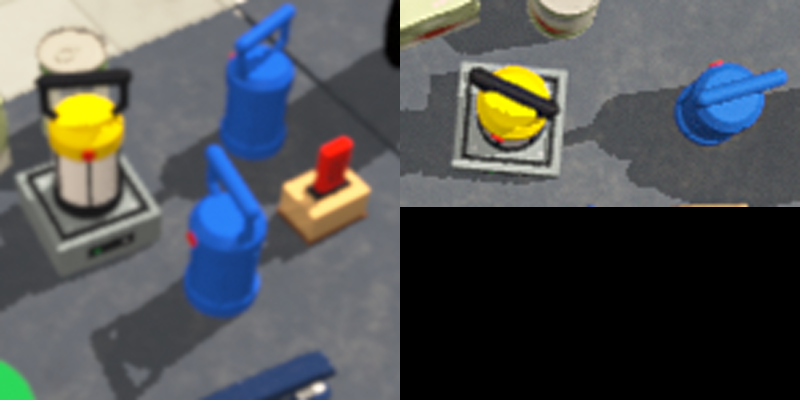

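The crop confirms the yellow/white lantern on the dock, with its bar running upper-left to lower-right. The blue ones stand free on the table. Next I'll cross-check with the scene view and work out a clear path.

```bash
python3 - <<'E'
from h import *
p,d=load('scene'); P=pts('scene',d); hsv=cv2.cvtColor(p,cv2.COLOR_RGB2HSV); H,S,V=[hsv[...,i].astype(int) for i in range(3)]
Z=P[...,2]; ok=d>0
def near(x,y,r,z0,z1): return ok&(np.hypot(P[...,0]-x,P[...,1]-y)<r)&(Z>z0)&(Z<z1)
def rep(n,m):
    q=P[m]; c,wh,a=cv2.minAreaRect(q[:,:2].astype(np.float32)); print(n,len(q),np.median(q,0).round(1),np.round(c,1),np.round(wh,1),round(a,1))
rep('handle',near(599,184,60,165,230)&(V<80)); rep('red',near(477,-20,45,55,140)&((H<8)|(H>172))&(S>150)); rep('redtop',near(477,-20,45,97,140)&((H<8)|(H>172))&(S>150))
rep('stand',near(477,-20,70,34,46)); rep('dot',near(460,403,25,-5,12)&(S<60)&(V>180)); rep('dock',near(599,184,85,36,44))
# obstacles per azimuth: inner radius & max height in both views
Q=[P[ok]]; pt,dt=load('top'); Q.append(pts('top',dt)[dt>0]); Q=np.vstack(Q)
az=np.degrees(np.arctan2(Q[:,1],Q[:,0])); r=np.hypot(Q[:,0],Q[:,1])
for a in range(-80,45,10):
    m=(az>=a)&(az<a+10)&(Q[:,2]>30)&(r>330)&(r<1000)
    print(a,[int(Q[m&(r>=k)&(r<k+100),2].max()) if (m&(r>=k)&(r<k+100)).any() else 0 for k in range(330,930,100)])
E
```

```text
handle 230 [593.3 182.7 195.7] [595.6 184.4] [80.9 15.3] 63.1
red 174 [470.6 -17.2  86. ] [474.1 -22.1] [31.2 14.6] 83.2
redtop 51 [474.3 -20.9 100. ] [475.1 -23. ] [14.2 29.4] 1.9
stand 283 [466.1 -10.   39.1] [476.7 -22.3] [71.3 51.7] 88.8
dot 86 [460.4 402.1   3.6] [460.8 402.1] [25.1 24.6] 59.1
dock 592 [570.5 207.4  39.5] [597.6 183.2] [111.  113.6] 83.3
-80 [0, 0, 0, 0, 0, 0]
-70 [0, 0, 0, 0, 0, 0]
-60 [0, 0, 0, 215, 224, 287]
-50 [0, 0, 0, 225, 288, 287]
-40 [0, 0, 250, 0, 288, 346]
-30 [0, 0, 329, 367, 0, 0]
-20 [0, 0, 192, 258, 0, 0]
-10 [0, 104, 163, 112, 0, 0]
0 [0, 46, 162, 111, 114, 0]
10 [48, 163, 203, 202, 114, 0]
20 [54, 0, 144, 142, 99, 0]
30 [54, 0, 0, 0, 98, 0]
40 [0, 0, 0, 91, 99, 99]
```

send_rows(steps=[{"z": 0.04}, {"z": 0.04}, {"z": 0.04}, {"z": 0.04}])

```text
invalid input
```

The two views agree within 3 mm. The lift was refused, probably because fields were missing, so I'll send full rows.

send_rows(steps=[{"x": 0, "y": 0, "z": 0.04, "wx": 0, "wy": 0, "wz": 0, "grip": 0}, {"x": 0, "y": 0, "z": 0.04, "wx": 0, "wy": 0, "wz": 0, "grip": 0}, {"x": 0, "y": 0, "z": 0.04, "wx": 0, "wy": 0, "wz": 0, "grip": 0}, {"x": 0, "y": 0, "z": 0.04, "wx": 0, "wy": 0, "wz": 0, "grip": 0}], squeeze=60)

```text
time: 0.43
position: [171.2, -652.4, 465.5]
ee_rot: [0.992, 0.128, -0.0, -0.0]
force: [0.7, -0.2, -0.4]
finger_gap: 85.5
grip_force: 0.0
```

send_rows(steps=[{"x": 0.02, "y": 0.02, "z": 0.025, "wx": 0, "wy": 0, "wz": 0.04, "grip": 0}, {"x": 0.02, "y": 0.025, "z": 0.015, "wx": 0, "wy": 0, "wz": 0.04, "grip": 0}, {"x": 0.024, "y": 0.03, "z": 0, "wx": 0, "wy": 0, "wz": 0.04, "grip": 0}, {"x": 0.024, "y": 0.03, "z": 0, "wx": 0, "wy": 0, "wz": 0.04, "grip": 0}, {"x": 0.024, "y": 0.03, "z": 0, "wx": 0, "wy": 0, "wz": 0.04, "grip": 0}, {"x": 0.024, "y": 0.03, "z": 0, "wx": 0, "wy": 0, "wz": 0.04, "grip": 0}, {"x": 0.024, "y": 0.03, "z": 0, "wx": 0, "wy": 0, "wz": 0.04, "grip": 0}, {"x": 0.024, "y": 0.03, "z": 0, "wx": 0, "wy": 0, "wz": 0.04, "grip": 0}, {"x": 0.024, "y": 0.03, "z": 0, "wx": 0, "wy": 0, "wz": 0.04, "grip": 0}, {"x": 0.024, "y": 0.03, "z": 0, "wx": 0, "wy": 0, "wz": 0.04, "grip": 0}, {"x": 0.024, "y": 0.03, "z": 0, "wx": 0, "wy": 0, "wz": 0.04, "grip": 0}, {"x": 0.02, "y": 0.034, "z": 0, "wx": 0, "wy": 0, "wz": 0.04, "grip": 0}, {"x": 0.01, "y": 0.037, "z": 0, "wx": 0, "wy": 0, "wz": 0.04, "grip": 0}, {"x": 0.008, "y": 0.038, "z": 0, "wx": 0, "wy": 0, "wz": 0.04, "grip": 0}, {"x": 0.008, "y": 0.038, "z": 0, "wx": 0, "wy": 0, "wz": 0.04, "grip": 0}, {"x": 0.008, "y": 0.038, "z": 0, "wx": 0, "wy": 0, "wz": 0.04, "grip": 0}, {"x": 0.008, "y": 0.038, "z": 0, "wx": 0, "wy": 0, "wz": 0.04, "grip": 0}, {"x": 0.008, "y": 0.038, "z": 0, "wx": 0, "wy": 0, "wz": 0.04, "grip": 0}])

```text
time: 1.93
position: [497.2, -74.9, 503.8]
ee_rot: [0.883, 0.47, -0.0, 0.0]
force: [1.2, -0.2, -0.0]
finger_gap: 85.6
grip_force: 0.0
```

send_rows(steps=[{"x": 0.0101, "y": 0.0259, "z": -0.0204, "wx": 0, "wy": 0, "wz": 0.0135, "grip": 0}, {"x": 0.0101, "y": 0.0259, "z": -0.0204, "wx": 0, "wy": 0, "wz": 0.0135, "grip": 0}, {"x": 0.0101, "y": 0.0259, "z": -0.0204, "wx": 0, "wy": 0, "wz": 0.0135, "grip": 0}, {"x": 0.0101, "y": 0.0259, "z": -0.0204, "wx": 0, "wy": 0, "wz": 0.0135, "grip": 0}, {"x": 0.0101, "y": 0.0259, "z": -0.0204, "wx": 0, "wy": 0, "wz": 0.0135, "grip": 0}, {"x": 0.0101, "y": 0.0259, "z": -0.0204, "wx": 0, "wy": 0, "wz": 0.0135, "grip": 0}, {"x": 0.0101, "y": 0.0259, "z": -0.0204, "wx": 0, "wy": 0, "wz": 0.0135, "grip": 0}, {"x": 0.0101, "y": 0.0259, "z": -0.0204, "wx": 0, "wy": 0, "wz": 0.0135, "grip": 0}, {"x": 0.0101, "y": 0.0259, "z": -0.0204, "wx": 0, "wy": 0, "wz": 0.0135, "grip": 0}, {"x": 0.0101, "y": 0.0259, "z": -0.0204, "wx": 0, "wy": 0, "wz": 0.0135, "grip": 0}, {"x": 0, "y": 0, "z": 0, "wx": 0, "wy": 0, "wz": 0, "grip": 0}])

```text
time: 2.85
position: [597.4, 186.9, 295.3]
ee_rot: [0.848, 0.53, -0.002, -0.002]
force: [-1.4, -0.8, 0.1]
finger_gap: 85.4
grip_force: 0.0
```

```bash
python3 - <<'E'
from h import *
s=robot.read_state(); print(s['position'],s['ee_rot'],s['joint_positions'].round(2))
a,_=grab('scene'); b,_=grab('top')
cv2.imwrite('pics/c1.png',np.hstack([cv2.resize(a[80:260,170:350],(400,400),interpolation=2),cv2.resize(b[90:240,190:340],(400,400),interpolation=2)])[...,::-1])
E
```

```text
[597.39566851 186.87565157 295.34504002] [ 0.84788212  0.53017716 -0.00195948 -0.00205835] [ 0.06  0.42 -0.61  1.7   0.26  1.11 -1.08]
```

View pics/c1.png

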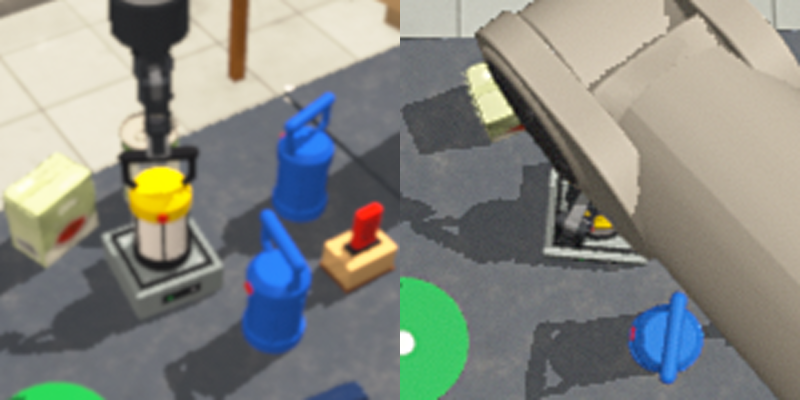

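The scene crop shows the gripper centred above the bar (crop 155,150), with its fingers on either side of it. Lowering and gripping.

send_rows(steps=[{"x": 0, "y": -0.002, "z": -0.01, "wx": 0, "wy": 0, "wz": 0, "grip": 0}, {"x": 0, "y": 0, "z": -0.015, "wx": 0, "wy": 0, "wz": 0, "grip": 0}, {"x": 0, "y": 0, "z": -0.015, "wx": 0, "wy": 0, "wz": 0, "grip": 0}, {"x": 0, "y": 0, "z": -0.01, "wx": 0, "wy": 0, "wz": 0, "grip": 0}, {"x": 0, "y": 0, "z": 0, "wx": 0, "wy": 0, "wz": 0, "grip": 0}, {"x": 0, "y": 0, "z": 0, "wx": 0, "wy": 0, "wz": 0, "grip": 0.5}, {"x": 0, "y": 0, "z": 0, "wx": 0, "wy": 0, "wz": 0, "grip": 0.7}, {"x": 0, "y": 0, "z": 0, "wx": 0, "wy": 0, "wz": 0, "grip": 1}, {"x": 0, "y": 0, "z": 0, "wx": 0, "wy": 0, "wz": 0, "grip": 1}, {"x": 0, "y": 0, "z": 0, "wx": 0, "wy": 0, "wz": 0, "grip": 1}, {"x": 0, "y": 0, "z": 0, "wx": 0, "wy": 0, "wz": 0, "grip": 1}, {"x": 0, "y": 0, "z": 0, "wx": 0, "wy": 0, "wz": 0, "grip": 1}], squeeze=80)

```text
time: 3.95
position: [598.5, 180.4, 250.5]
ee_rot: [0.849, 0.528, 0.0, 0.0]
force: [-0.8, -0.6, 6.6]
finger_gap: 13.1
grip_force: 78.0
```

send_rows(steps=[{"x": 0, "y": 0, "z": 0, "wx": 0, "wy": 0, "wz": 0, "grip": 0.5}, {"x": 0, "y": 0, "z": 0, "wx": 0, "wy": 0, "wz": 0, "grip": 0.5}, {"x": 0, "y": 0, "z": 0, "wx": 0, "wy": 0, "wz": 0, "grip": 0.5}, {"x": 0, "y": 0.002, "z": -0.005, "wx": 0, "wy": 0, "wz": 0, "grip": 0.5}, {"x": 0, "y": 0, "z": 0, "wx": 0, "wy": 0, "wz": 0, "grip": 0.5}, {"x": 0, "y": 0, "z": 0, "wx": 0, "wy": 0, "wz": 0, "grip": 1}, {"x": 0, "y": 0, "z": 0, "wx": 0, "wy": 0, "wz": 0, "grip": 1}, {"x": 0, "y": 0, "z": 0, "wx": 0, "wy": 0, "wz": 0, "grip": 1}, {"x": 0, "y": 0, "z": 0, "wx": 0, "wy": 0, "wz": 0, "grip": 1}, {"x": 0, "y": 0, "z": 0, "wx": 0, "wy": 0, "wz": 0, "grip": 1}])

```text
time: 4.78
position: [598.5, 182.1, 245.0]
ee_rot: [0.849, 0.528, 0.0, 0.0]
force: [1.1, -0.2, 0.1]
finger_gap: 13.6
grip_force: 77.9
```

send_rows(steps=[{"x": 0, "y": 0, "z": 0.004, "wx": 0, "wy": 0, "wz": 0, "grip": 1}, {"x": 0, "y": 0, "z": 0.006, "wx": 0, "wy": 0, "wz": 0, "grip": 1}, {"x": 0, "y": 0, "z": 0.01, "wx": 0, "wy": 0, "wz": 0, "grip": 1}, {"x": 0, "y": 0, "z": 0.015, "wx": 0, "wy": 0, "wz": 0, "grip": 1}, {"x": 0, "y": 0, "z": 0.015, "wx": 0, "wy": 0, "wz": 0, "grip": 1}, {"x": 0, "y": 0, "z": 0.01, "wx": 0, "wy": 0, "wz": 0, "grip": 1}, {"x": 0, "y": 0, "z": 0, "wx": 0, "wy": 0, "wz": 0, "grip": 1}, {"x": 0, "y": 0, "z": 0, "wx": 0, "wy": 0, "wz": 0, "grip": 1}])

```text
time: 5.45
position: [598.5, 182.1, 305.4]
ee_rot: [0.849, 0.528, 0.0, 0.0]
force: [-0.7, 1.0, -5.5]
finger_gap: 13.5
grip_force: 78.2
```

```bash
python3 - <<'E'
from h import *
s=robot.read_state(); print(s['position'],s['ee_rot'],s['force'],s['torque'])
a,d=grab('scene'); b,_=grab('top')
cv2.imwrite('pics/c2.png',np.hstack([cv2.resize(a[80:260,150:330],(400,400),interpolation=2),cv2.resize(b[90:240,150:300],(400,400),interpolation=2)])[...,::-1])
E
```

```text
[598.48129571 182.14027406 305.366923  ] [8.49478021e-01 5.27623786e-01 4.34096611e-04 2.09872693e-04] [-0.66101597  1.01283162 -5.4524506 ] [0.01375466 0.05583466 0.02509674]
```

View pics/c2.png

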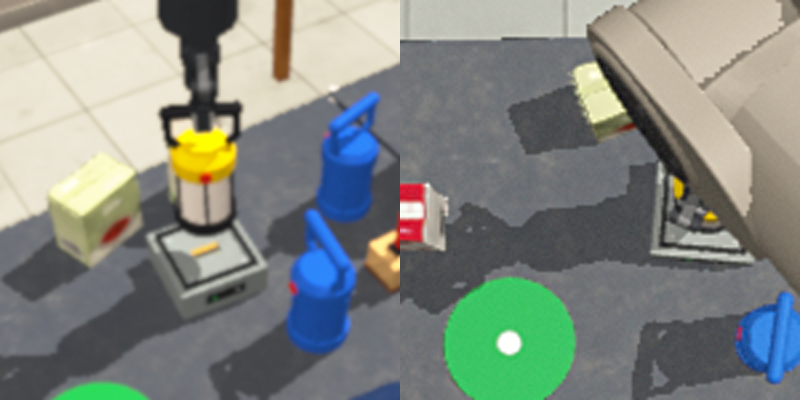

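The lantern hangs upright above the dock, and the slot with its brass shows at about (205,248) in the left crop. Carrying it to the mat.

send_rows(steps=[{"x": -0.004, "y": 0.0065, "z": 0, "wx": 0, "wy": 0, "wz": 0, "grip": 1}, {"x": -0.008, "y": 0.0135, "z": 0, "wx": 0, "wy": 0, "wz": 0, "grip": 1}, {"x": -0.0125, "y": 0.02, "z": 0, "wx": 0, "wy": 0, "wz": 0, "grip": 1}, {"x": -0.015, "y": 0.0245, "z": 0, "wx": 0, "wy": 0, "wz": 0, "grip": 1}, {"x": -0.0165, "y": 0.0265, "z": 0, "wx": 0, "wy": 0, "wz": 0, "grip": 1}, {"x": -0.0165, "y": 0.0265, "z": 0, "wx": 0, "wy": 0, "wz": 0, "grip": 1}, {"x": -0.0165, "y": 0.0265, "z": 0, "wx": 0, "wy": 0, "wz": 0, "grip": 1}, {"x": -0.015, "y": 0.0245, "z": 0, "wx": 0, "wy": 0, "wz": 0, "grip": 1}, {"x": -0.0125, "y": 0.02, "z": 0, "wx": 0, "wy": 0, "wz": 0, "grip": 1}, {"x": -0.0095, "y": 0.0155, "z": 0, "wx": 0, "wy": 0, "wz": 0, "grip": 1}, {"x": -0.007, "y": 0.011, "z": 0, "wx": 0, "wy": 0, "wz": 0, "grip": 1}, {"x": -0.005, "y": 0.006, "z": 0, "wx": 0, "wy": 0, "wz": 0, "grip": 1}, {"x": 0, "y": 0, "z": -0.01, "wx": 0, "wy": 0, "wz": 0, "grip": 1}, {"x": 0, "y": 0, "z": -0.02, "wx": 0, "wy": 0, "wz": 0, "grip": 1}, {"x": 0, "y": 0, "z": -0.02, "wx": 0, "wy": 0, "wz": 0, "grip": 1}, {"x": 0, "y": 0, "z": -0.018, "wx": 0, "wy": 0, "wz": 0, "grip": 1}, {"x": 0, "y": 0, "z": -0.012, "wx": 0, "wy": 0, "wz": 0, "grip": 1}, {"x": 0, "y": 0, "z": -0.006, "wx": 0, "wy": 0, "wz": 0, "grip": 1}, {"x": 0, "y": 0, "z": 0, "wx": 0, "wy": 0, "wz": 0, "grip": 1}, {"x": 0, "y": 0, "z": 0, "wx": 0, "wy": 0, "wz": 0, "grip": 1}])

```text
time: 7.22
position: [460.8, 403.0, 219.1]
ee_rot: [0.85, 0.527, 0.0, -0.0]
force: [-0.8, 0.1, -4.0]
finger_gap: 13.6
grip_force: 78.1
```

```bash
python3 - <<'E'
from h import *
s=robot.read_state(); print(s['position'],s['ee_rot'],s['force'],s['torque'])
a,d=grab('scene'); b,db=grab('top')
cv2.imwrite('pics/c3.png',np.hstack([cv2.resize(a[150:330,90:270],(400,400),interpolation=2),cv2.resize(b[110:260,150:300],(400,400),interpolation=2)])[...,::-1])
E
```

```text
[460.78371956 403.01806191 219.14528059] [ 8.49563368e-01  5.27486568e-01  4.51847938e-05 -5.12296627e-05] [-0.8376165   0.07715799 -3.99104631] [-0.02412921  0.00511755 -0.02268521]
```

View pics/c3.png

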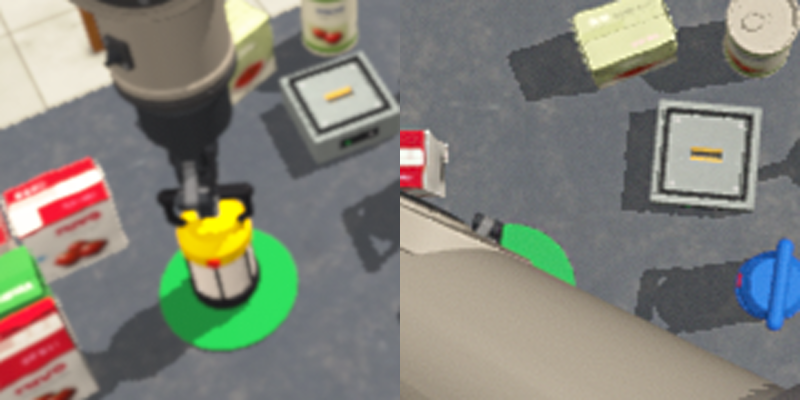

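The lantern is centred over the mat (crop 225,285), and the slot is in plain view from the top (crop 707,154). Lowering slowly.

send_rows(steps=[{"x": 0, "y": 0, "z": -0.003, "wx": 0, "wy": 0, "wz": 0, "grip": 1}, {"x": 0, "y": 0, "z": -0.003, "wx": 0, "wy": 0, "wz": 0, "grip": 1}, {"x": 0, "y": 0, "z": -0.002, "wx": 0, "wy": 0, "wz": 0, "grip": 1}, {"x": 0, "y": 0, "z": -0.001, "wx": 0, "wy": 0, "wz": 0, "grip": 1}, {"x": 0, "y": 0, "z": -0.001, "wx": 0, "wy": 0, "wz": 0, "grip": 1}, {"x": 0, "y": 0, "z": 0, "wx": 0, "wy": 0, "wz": 0, "grip": 1}])

```text
time: 7.82
position: [460.5, 403.3, 209.0]
ee_rot: [0.849, 0.528, 0.0, -0.0]
force: [-0.5, 0.1, -4.7]
finger_gap: 13.8
grip_force: 78.3
```

```bash
python3 - <<'E'
from h import *
p,d=load('top'); P=pts('top',d); hsv=cv2.cvtColor(p,cv2.COLOR_RGB2HSV).astype(int); H,S,V=hsv[...,0],hsv[...,1],hsv[...,2]
x=np.hypot(P[...,0]-599,P[...,1]-184)<32
m=x&(H>8)&(H<30)&(S>90); v,u=np.nonzero(m)
for z in(38,40): 
    q=ray('top',np.c_[u,v],z); c,wh,a=cv2.minAreaRect(q[:,:2].astype(np.float32)); print('brass',len(q),q.mean(0),c,wh,a)
dk=(np.hypot(P[...,0]-599,P[...,1]-184)<90)&(P[...,2]>30)&(P[...,2]<52); c=cv2.minAreaRect(P[dk][:,:2].astype(np.float32)); print('dock',c)
# rim dark pixels
r=(np.hypot(P[...,0]-599,P[...,1]-184)<70)&(P[...,2]>30)&(V<70)&~x; v,u=np.nonzero(r); q=ray('top',np.c_[u,v],46); print('rim',cv2.minAreaRect(q[:,:2].astype(np.float32)))
print(p[int(110+154*150/400)-4:int(110+154*150/400)+5, 265:266].tolist())
ps,ds=load('scene'); Ps=pts('scene',ds); hs=cv2.cvtColor(ps,cv2.COLOR_RGB2HSV).astype(int)
m=(np.hypot(Ps[...,0]-599,Ps[...,1]-184)<32)&(hs[...,0]>8)&(hs[...,0]<30)&(hs[...,1]>90); v,u=np.nonzero(m); q=ray('scene',np.c_[u,v],39); print('scene brass',q.mean(0),cv2.minAreaRect(q[:,:2].astype(np.float32)))
E
```

```text
brass 38 [599.72847161 184.42822942  38.        ] (599.6286010742188, 184.3203887939453) (33.067832946777344, 13.289251327514648) 81.51181030273438
brass 38 [599.42666535 184.47071543  40.        ] (599.3269653320312, 184.3630828857422) (33.00401306152344, 13.263565063476562) 81.51168060302734
dock ((599.0493774414062, 184.04501342773438), (110.09777069091797, 111.15416717529297), 83.77685546875)
rim ((598.8768920898438, 185.48013305664062), (90.67394256591797, 91.24284362792969), 83.70471954345703)
[[[183, 187, 181]], [[181, 184, 177]], [[202, 183, 132]], [[216, 176, 73]], [[95, 82, 62]], [[124, 113, 90]], [[227, 193, 106]], [[217, 198, 148]], [[184, 187, 181]]]
scene brass [601.934026   183.88032934  39.        ] ((601.3502807617188, 183.5352020263672), (32.29206085205078, 9.861924171447754), 82.13453674316406)
```

send_rows(steps=[{"x": 0, "y": 0, "z": -0.001, "wx": 0, "wy": 0, "wz": 0, "grip": 1}, {"x": 0, "y": 0, "z": -0.0005, "wx": 0, "wy": 0, "wz": 0, "grip": 1}, {"x": 0, "y": 0, "z": 0, "wx": 0, "wy": 0, "wz": 0, "grip": 1}])

```text
time: 8.07
position: [460.8, 403.9, 209.0]
ee_rot: [0.849, 0.528, 0.001, -0.0]
force: [-3.2, -3.9, 15.5]
finger_gap: 13.7
grip_force: 80.5
```

Contact. I'll ease off slightly, release, and back straight up with the fingers half open.

send_rows(steps=[{"x": 0, "y": 0, "z": 0.0005, "wx": 0, "wy": 0, "wz": 0, "grip": 1}, {"x": 0, "y": 0, "z": 0, "wx": 0, "wy": 0, "wz": 0, "grip": 0.8}, {"x": 0, "y": 0, "z": 0, "wx": 0, "wy": 0, "wz": 0, "grip": 0.6}, {"x": 0, "y": 0, "z": 0, "wx": 0, "wy": 0, "wz": 0, "grip": 0.4}, {"x": 0, "y": 0, "z": 0, "wx": 0, "wy": 0, "wz": 0, "grip": 0.2}, {"x": 0, "y": 0, "z": 0, "wx": 0, "wy": 0, "wz": 0, "grip": 0.2}, {"x": 0, "y": 0, "z": 0, "wx": 0, "wy": 0, "wz": 0, "grip": 0.2}, {"x": 0, "y": 0, "z": 0, "wx": 0, "wy": 0, "wz": 0, "grip": 0.2}])

```text
time: 8.73
position: [460.4, 403.2, 207.9]
ee_rot: [0.849, 0.528, -0.0, -0.0]
force: [-0.1, 0.6, -0.2]
finger_gap: 68.5
grip_force: 0.0
```

send_rows(steps=[{"x": 0, "y": 0, "z": 0.01, "wx": 0, "wy": 0, "wz": 0, "grip": 0.2}, {"x": 0, "y": 0, "z": 0.025, "wx": 0, "wy": 0, "wz": 0, "grip": 0.2}, {"x": 0, "y": 0, "z": 0.035, "wx": 0, "wy": 0, "wz": 0, "grip": 0.2}, {"x": 0, "y": 0, "z": 0.03, "wx": 0, "wy": 0, "wz": 0, "grip": 0.2}, {"x": 0.001, "y": -0.03, "z": 0, "wx": 0, "wy": 0, "wz": 0.033, "grip": 0.2}, {"x": 0.001, "y": -0.03, "z": 0, "wx": 0, "wy": 0, "wz": 0.033, "grip": 0.2}, {"x": 0.001, "y": -0.03, "z": 0, "wx": 0, "wy": 0, "wz": 0.033, "grip": 0.2}, {"x": 0.001, "y": -0.03, "z": 0, "wx": 0, "wy": 0, "wz": 0.033, "grip": 0.2}, {"x": 0.001, "y": -0.03, "z": 0, "wx": 0, "wy": 0, "wz": 0.033, "grip": 0.2}, {"x": 0.001, "y": -0.03, "z": 0, "wx": 0, "wy": 0, "wz": 0.033, "grip": 0.2}, {"x": 0.001, "y": -0.03, "z": 0, "wx": 0, "wy": 0, "wz": 0.033, "grip": 0.2}, {"x": 0.001, "y": -0.03, "z": 0, "wx": 0, "wy": 0, "wz": 0.033, "grip": 0.2}, {"x": 0.001, "y": -0.03, "z": 0, "wx": 0, "wy": 0, "wz": 0.033, "grip": 0.2}, {"x": 0.001, "y": -0.03, "z": 0, "wx": 0, "wy": 0, "wz": 0.033, "grip": 0.2}, {"x": 0.001, "y": -0.03, "z": 0, "wx": 0, "wy": 0, "wz": 0.033, "grip": 0.2}, {"x": 0.002, "y": -0.03, "z": 0, "wx": 0, "wy": 0, "wz": 0.033, "grip": 0.2}, {"x": 0.002, "y": -0.03, "z": 0, "wx": 0, "wy": 0, "wz": 0.033, "grip": 0.2}, {"x": 0.001, "y": -0.034, "z": 0, "wx": 0, "wy": 0, "wz": 0.029, "grip": 0.2}, {"x": 0, "y": 0, "z": 0, "wx": 0, "wy": 0, "wz": 0, "grip": 0.2}, {"x": 0, "y": 0, "z": 0, "wx": 0, "wy": 0, "wz": 0, "grip": 0.2}])

```text
time: 10.4
position: [476.4, -22.5, 308.5]
ee_rot: [0.709, 0.706, 0.0, 0.0]
force: [-0.4, 1.5, 0.4]
finger_gap: 68.4
grip_force: 0.0
```

```bash
python3 - <<'E'
from h import *
s=robot.read_state(); print(s['position'],s['ee_rot'],s['force'],s['joint_positions'].round(2))
a,d=grab('scene'); b,db=grab('top')
cv2.imwrite('pics/c4.png',np.hstack([cv2.resize(a[100:330,140:370],(400,400),interpolation=2),cv2.resize(b[120:270,150:300],(400,400),interpolation=2)])[...,::-1])
P=pts('scene',d); hsv=cv2.cvtColor(a,cv2.COLOR_RGB2HSV).astype(int); H,S,V=hsv[...,0],hsv[...,1],hsv[...,2]
m=(d>0)&(np.hypot(P[...,0]-477,P[...,1]+20)<45)&(P[...,2]>60)&(P[...,2]<120)&((H<8)|(H>172))&(S>130)
print('red',m.sum(),np.median(P[m],0),cv2.minAreaRect(P[m&(P[...,2]>97)][:,:2].astype(np.float32)))
E
```

```text
[476.39330823 -22.4806178  308.52351127] [7.08640323e-01 7.05569866e-01 6.57324730e-05 2.29568497e-04] [-0.36184054  1.50576001  0.44333773] [ 0.46  0.14 -0.59  2.    0.09  1.03 -0.18]
red 164 [470.60906348 -18.05919498  88.75266418] ((474.4501037597656, -23.149822235107422), (32.06980895996094, 13.968118667602539), 80.47234344482422)
```

View pics/c4.png

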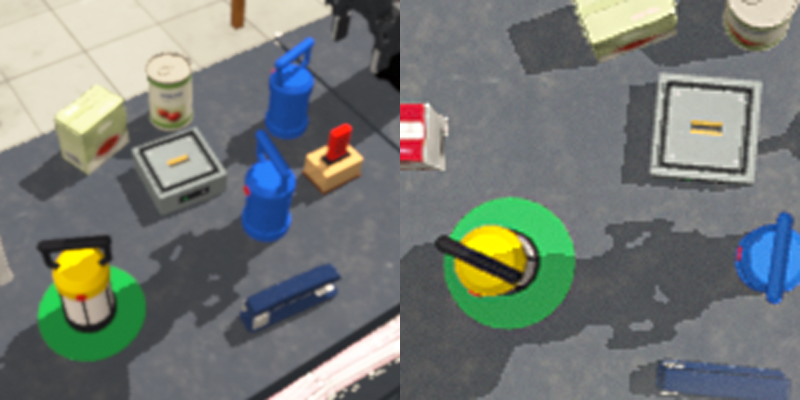

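The lantern stands upright, well inside the mat (top crop 490,262), and the bystanders haven't moved. The gauge in its stand is at scene crop (340,150). Going down onto it.

send_rows(steps=[{"x": 0, "y": 0.0, "z": -0.015, "wx": 0, "wy": 0, "wz": 0, "grip": 0.2}, {"x": 0, "y": 0, "z": -0.03, "wx": 0, "wy": 0, "wz": 0, "grip": 0.2}, {"x": 0, "y": 0, "z": -0.035, "wx": 0, "wy": 0, "wz": 0, "grip": 0.2}, {"x": 0, "y": 0, "z": -0.035, "wx": 0, "wy": 0, "wz": 0, "grip": 0.2}, {"x": 0, "y": 0, "z": -0.03, "wx": 0, "wy": 0, "wz": 0, "grip": 0.2}, {"x": 0, "y": 0, "z": -0.02, "wx": 0, "wy": 0, "wz": 0, "grip": 0.2}, {"x": 0, "y": 0, "z": -0.01, "wx": 0, "wy": 0, "wz": 0, "grip": 0.2}, {"x": 0, "y": 0, "z": -0.005, "wx": 0, "wy": 0, "wz": 0, "grip": 0.2}, {"x": 0, "y": 0, "z": 0, "wx": 0, "wy": 0, "wz": 0, "grip": 0.4}, {"x": 0, "y": 0, "z": 0, "wx": 0, "wy": 0, "wz": 0, "grip": 0.6}, {"x": 0, "y": 0, "z": 0, "wx": 0, "wy": 0, "wz": 0, "grip": 0.7}], squeeze=40)

```text
time: 11.42
position: [477.2, -20.7, 129.2]
ee_rot: [0.707, 0.707, 0.001, 0.001]
force: [0.4, -0.5, 0.3]
finger_gap: 32.6
grip_force: 0.0
```

send_rows(steps=[{"x": 0, "y": 0, "z": -0.001, "wx": 0, "wy": 0, "wz": 0, "grip": 0.8}, {"x": 0, "y": 0, "z": 0, "wx": 0, "wy": 0, "wz": 0, "grip": 0.9}, {"x": 0, "y": 0, "z": 0, "wx": 0, "wy": 0, "wz": 0, "grip": 1}, {"x": 0, "y": 0, "z": 0, "wx": 0, "wy": 0, "wz": 0, "grip": 1}, {"x": 0, "y": 0, "z": 0, "wx": 0, "wy": 0, "wz": 0, "grip": 1}, {"x": 0, "y": 0, "z": 0, "wx": 0, "wy": 0, "wz": 0, "grip": 1}])

```text
time: 11.92
position: [477.0, -21.0, 127.8]
ee_rot: [0.708, 0.707, 0.0, 0.001]
force: [-0.5, 0.7, 8.2]
finger_gap: 13.3
grip_force: 40.4
```

send_rows(steps=[{"x": 0, "y": 0, "z": 0.004, "wx": 0, "wy": 0, "wz": 0, "grip": 1}, {"x": 0, "y": 0, "z": 0.01, "wx": 0, "wy": 0, "wz": 0, "grip": 1}, {"x": 0, "y": 0, "z": 0.016, "wx": 0, "wy": 0, "wz": 0, "grip": 1}, {"x": 0, "y": 0, "z": 0.03, "wx": 0, "wy": 0, "wz": 0, "grip": 1}, {"x": 0, "y": 0, "z": 0.04, "wx": 0, "wy": 0, "wz": 0, "grip": 1}, {"x": 0, "y": 0, "z": 0.04, "wx": 0, "wy": 0, "wz": 0, "grip": 1}, {"x": 0, "y": 0, "z": 0.03, "wx": 0, "wy": 0, "wz": 0, "grip": 1}, {"x": 0.0085, "y": 0.0145, "z": 0, "wx": 0, "wy": 0, "wz": -0.008, "grip": 1}, {"x": 0.0155, "y": 0.026, "z": 0, "wx": 0, "wy": 0, "wz": -0.016, "grip": 1}, {"x": 0.0185, "y": 0.031, "z": 0, "wx": 0, "wy": 0, "wz": -0.016, "grip": 1}, {"x": 0.0185, "y": 0.031, "z": 0, "wx": 0, "wy": 0, "wz": -0.016, "grip": 1}, {"x": 0.0185, "y": 0.031, "z": 0, "wx": 0, "wy": 0, "wz": -0.016, "grip": 1}, {"x": 0.0185, "y": 0.031, "z": 0, "wx": 0, "wy": 0, "wz": -0.016, "grip": 1}, {"x": 0.0155, "y": 0.026, "z": 0, "wx": 0, "wy": 0, "wz": -0.016, "grip": 1}, {"x": 0.009, "y": 0.0145, "z": -0.02, "wx": 0, "wy": 0, "wz": -0.008, "grip": 1}, {"x": 0, "y": 0, "z": -0.04, "wx": 0, "wy": 0, "wz": 0, "grip": 1}, {"x": 0, "y": 0, "z": -0.035, "wx": 0, "wy": 0, "wz": 0, "grip": 1}, {"x": 0, "y": 0, "z": -0.02, "wx": 0, "wy": 0, "wz": 0, "grip": 1}, {"x": 0, "y": 0, "z": 0, "wx": 0, "wy": 0, "wz": 0, "grip": 1}, {"x": 0, "y": 0, "z": 0, "wx": 0, "wy": 0, "wz": 0, "grip": 1}])

```text
time: 13.58
position: [598.7, 184.1, 182.4]
ee_rot: [0.746, 0.666, -0.0, -0.0]
force: [1.0, 0.8, 0.1]
finger_gap: 13.5
grip_force: 39.5
```

```bash
python3 - <<'E'
from h import *
s=robot.read_state(); print(s['position'],s['ee_rot'],s['force'],s['finger_gap'])
print('yaw dev deg',np.degrees(2*np.arctan2(s['ee_rot'][1],s['ee_rot'][0]))-90)
a,d=grab('scene'); b,db=grab('top')
cv2.imwrite('pics/c5.png',np.hstack([cv2.resize(a[140:230,195:285],(500,500),interpolation=2),cv2.resize(b[120:220,210:270],(300,500),interpolation=2)])[...,::-1])
P=pts('scene',d); hsv=cv2.cvtColor(a,cv2.COLOR_RGB2HSV).astype(int); H,S,V=hsv[...,0],hsv[...,1],hsv[...,2]
m=(d>0)&(np.hypot(P[...,0]-599,P[...,1]-184)<45)&(P[...,2]>60)&((H<8)|(H>172))&(S>130)
print('red',m.sum(),np.median(P[m],0),P[m].min(0),P[m].max(0)); 
v,u=np.nonzero(m); print(u.min(),u.max(),v.min(),v.max())
E
```

```text
[598.69432866 184.14724684 182.42883434] [ 7.45894485e-01  6.66063819e-01 -4.60873892e-04 -4.40310063e-04] [0.97785058 0.77914211 0.07193363] 13.526899593606482
yaw dev deg -6.471998088821934
red 77 [594.11288838 196.3884621  136.08837969] [575.37695209 167.03847259  98.15582144] [611.72812825 201.91470301 178.15585293]
236 249 161 180
```

View pics/c5.png

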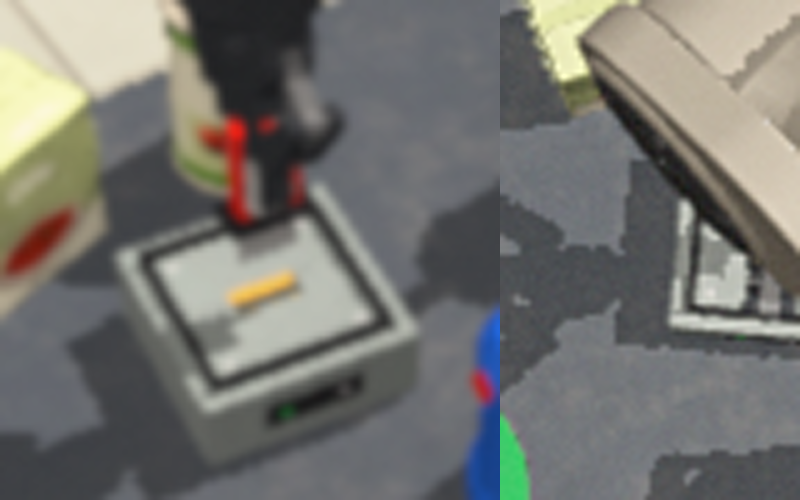

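The gauge hangs upright over the slot: collar at crop (265,218), blade below it, brass slot at (262,288). I'll check the offset along the slot by projecting the nominal gauge into this view.

```bash
python3 - <<'E'
from h import *
from scipy.spatial.transform import Rotation as R
c,f,T=cam('scene'); Ti=np.linalg.inv(T)
def proj(X):
    q=np.c_[X,np.ones(len(X))]@Ti.T; return np.c_[c['cx']+f*q[:,0]/-q[:,2],c['cy']-f*q[:,1]/-q[:,2]].round(1)
s=robot.read_state(); g=s['position']+R.from_quat(s['ee_rot']).apply([0,0,54])
yw=np.radians(-6.4); Rz=R.from_euler('z',yw)
box=lambda o,x,y,zs:proj(o+Rz.apply([[-x,y,z] for z in zs for y in(-y,y)]))
print(g)
print('handle -x face (R,L)',box(g,7,16,(-27.5,0)).tolist())
print('collar',box(g,11,22,(-27.5,-33.5)).tolist()); print('blade',box(g,2,15,(-33.5,-58.5)).tolist())
S=np.array([599.5,184.2,40]); print('slot ends far edge', proj(S+Rz.apply([[7.2,-17,0],[7.2,17,0],[0,-17,0],[0,17,0]])).tolist())
a=load('scene')[0]
for v in(176,178,182,184,186,191,192,193): print(v,[tuple(int(t) for t in x) for x in a[v,233:254]])
E
```

```text
[599.83659743 184.56970441 130.23784593]Traceback (most recent call last):
  File "<stdin>", line 10, in <module>
  File "<stdin>", line 8, in <lambda>
UnboundLocalError: cannot access local variable 'y' where it is not associated with a value
```

```bash
python3 - <<'E'
from h import *
from scipy.spatial.transform import Rotation as R
c,f,T=cam('scene'); Ti=np.linalg.inv(T)
def proj(X):
    q=np.c_[X,np.ones(len(X))]@Ti.T; return np.c_[c['cx']+f*q[:,0]/-q[:,2],c['cy']-f*q[:,1]/-q[:,2]].round(1)
s=robot.read_state(); print(s['position'],s['dq'].round(3)); g=s['position']+R.from_quat(s['ee_rot']).apply([0,0,54])
Rz=R.from_euler('z',np.radians(-6.4))
box=lambda o,x,w,zs:proj(o+Rz.apply([[-x,y,z] for z in zs for y in(-w,w)])).tolist()
print('handle -x face (R,L)',box(g,7,16,(-27.5,0)))
print('collar',box(g,11,22,(-27.5,-33.5))); print('blade',box(g,2,15,(-33.5,-46,-58.5)))
S=np.array([599.5,184.2,40]); print('slot', proj(S+Rz.apply([[7.2,-17,0],[7.2,17,0],[0,-17,0],[0,17,0]])).tolist())
a=load('scene')[0]
for v in(176,178,182,184,186,188,190,192,194): print(v,a[v,233:254,0].tolist(),(a[v,233:254,0].astype(int)-a[v,233:254,2]).tolist())
E
```

```text
[599.71314879 184.51876863 184.2376808 ] [ 0.001 -0.009  0.    -0.001  0.004 -0.007 -0.004]
handle -x face (R,L) [[248.1, 175.4], [236.6, 179.4], [247.9, 167.7], [236.1, 171.7]]
collar [[250.9, 175.7], [235.0, 181.2], [250.9, 177.3], [235.1, 182.8]]
blade [[247.0, 175.9], [236.2, 179.6], [247.1, 179.3], [236.4, 183.0], [247.1, 182.6], [236.6, 186.3]]
slot [[246.8, 188.2], [235.2, 192.4], [247.9, 190.0], [236.3, 194.2]]
176 [63, 59, 77, 124, 157, 161, 148, 129, 102, 64, 42, 44, 44, 53, 78, 88, 72, 60, 90, 135, 162] [-3, 1, 30, 90, 132, 111, 55, 18, 7, 2, -1, 0, 1, 14, 42, 52, 33, 8, 3, 4, 4]
178 [67, 50, 47, 81, 125, 149, 142, 120, 100, 76, 54, 48, 41, 42, 52, 67, 74, 70, 60, 70, 113] [-2, 1, 13, 55, 102, 121, 85, 38, 13, 5, 2, 2, 2, 3, 3, 4, 3, 2, 2, 1, 2]
182 [76, 98, 111, 97, 72, 63, 69, 80, 90, 100, 107, 112, 115, 117, 128, 154, 176, 179, 161, 130, 93] [2, 4, 3, 2, 3, 3, 3, 4, 5, 6, 6, 7, 7, 7, 7, 6, 6, 6, 5, 4, 2]
184 [176, 181, 183, 177, 157, 130, 117, 116, 119, 123, 129, 134, 147, 160, 170, 180, 184, 184, 182, 173, 146] [5, 5, 5, 6, 6, 6, 7, 6, 7, 6, 6, 6, 6, 6, 6, 7, 7, 6, 7, 
[... 234 characters left out ...]
 192, 196, 202, 205, 196, 184, 182, 182, 186, 187, 187] [6, 6, 6, 7, 7, 7, 6, 6, 6, 9, 12, 19, 31, 41, 32, 12, 7, 5, 6, 6, 6]
190 [190, 190, 190, 190, 193, 196, 203, 208, 218, 226, 231, 235, 236, 229, 203, 174, 179, 187, 187, 187, 187] [7, 6, 7, 9, 13, 18, 31, 44, 62, 84, 104, 121, 137, 139, 98, 34, 10, 6, 5, 5, 5]
192 [190, 192, 201, 218, 229, 236, 240, 237, 233, 227, 210, 178, 154, 142, 144, 154, 170, 184, 188, 188, 189] [6, 9, 27, 61, 93, 120, 141, 148, 149, 146, 126, 91, 61, 40, 32, 23, 12, 7, 6, 6, 7]
194 [188, 187, 195, 212, 208, 186, 166, 149, 140, 140, 153, 167, 176, 180, 185, 188, 187, 187, 188, 188, 188] [6, 8, 25, 68, 101, 98, 79, 58, 37, 19, 18, 21, 16, 10, 11, 10, 7, 6, 6, 6, 6]
```

send_rows(steps=[{"x": 0, "y": 0, "z": -0.01, "wx": 0, "wy": 0, "wz": 0, "grip": 1}, {"x": 0, "y": 0, "z": -0.008, "wx": 0, "wy": 0, "wz": 0, "grip": 1}, {"x": 0, "y": 0, "z": -0.004, "wx": 0, "wy": 0, "wz": 0, "grip": 1}, {"x": 0, "y": 0, "z": 0, "wx": 0, "wy": 0, "wz": 0, "grip": 1}, {"x": 0, "y": 0, "z": 0, "wx": 0, "wy": 0, "wz": 0, "grip": 1}, {"x": 0, "y": 0, "z": 0, "wx": 0, "wy": 0, "wz": 0, "grip": 1}])

```text
time: 14.18
position: [599.0, 184.3, 160.1]
ee_rot: [0.746, 0.666, 0.0, -0.0]
force: [0.2, 0.1, -0.2]
finger_gap: 13.3
grip_force: 39.5
```

```bash
python3 - <<'E'
from h import *
from scipy.spatial.transform import Rotation as R
c,f,T=cam('scene'); Ti=np.linalg.inv(T)
def proj(X):
    q=np.c_[X,np.ones(len(X))]@Ti.T; return np.c_[c['cx']+f*q[:,0]/-q[:,2],c['cy']-f*q[:,1]/-q[:,2]].round(1)
A=[];G=[]
for i in range(4):
    G.append(robot.read_state()['position']); A.append(robot.grab_frame('scene')[0].astype(float))
print(np.round(G,1).tolist()); a=np.mean(A,0); np.save('avg.npy',a)
g=np.mean(G,0)-[0,0,54]
Rz=R.from_euler('z',np.radians(-6.4))
box=lambda o,x,w,zs:proj(o+Rz.apply([[-x,y,z] for z in zs for y in(-w,w)])).tolist()
print('handle',box(g,7,16,(-27.5,)),'collar',box(g,11,22,(-27.5,-33.5))); print('blade',box(g,2,15,(-33.5,-46,-58.5)))
cv2.imwrite('pics/c6.png',cv2.resize(a[165:210,220:265].astype(np.uint8),(590,590),interpolation=2)[...,::-1])
for v in range(182,200): print(v,a[v,231:254,0].round().astype(int).tolist(),(a[v,233:254,0]-a[v,233:254,2]).round().astype(int).tolist() if v>187 else '')
E
```

```text
[[599.0, 184.3, 160.1], [599.0, 184.3, 160.2], [599.0, 184.3, 160.2], [599.1, 184.2, 160.2]]
handle [[248.5, 182.1], [237.2, 186.1]] collar [[251.3, 182.3], [235.7, 187.8], [251.3, 183.9], [235.8, 189.4]]
blade [[247.4, 182.5], [236.9, 186.2], [247.5, 185.8], [237.0, 189.5], [247.6, 189.0], [237.2, 192.7]]
182 [72, 68, 56, 41, 56, 106, 147, 156, 145, 130, 104, 68, 43, 39, 40, 53, 78, 85, 71, 62, 76, 91, 84] 
183 [99, 114, 102, 69, 50, 86, 134, 158, 152, 135, 110, 78, 52, 44, 42, 49, 60, 60, 55, 60, 86, 112, 110] 
184 [153, 167, 152, 109, 61, 66, 113, 143, 143, 125, 102, 76, 54, 46, 38, 41, 52, 66, 82, 103, 129, 148, 141] 
185 [182, 185, 175, 139, 84, 52, 75, 103, 105, 86, 64, 50, 41, 42, 47, 55, 77, 110, 134, 154, 169, 174, 162] 
186 [188, 188, 182, 159, 114, 63, 44, 53, 56, 47, 42, 46, 54, 66, 78, 87, 109, 146, 170, 179, 183, 183, 176] 
187 [190, 189, 188, 176, 142, 88, 48, 39, 44, 51, 65, 77, 86, 96, 106, 109, 123, 154, 176, 182, 185, 186, 183] 
188 [190, 190, 190, 185, 163, 123, 84, 70, 74, 84, 96, 106, 110, 114, 120, 125, 134, 156, 175, 182, 186, 187, 187] [6, 6, 5, 4, 3, 3, 4, 4
[... 1469 characters left out ...]
 112, 114, 120, 122, 133, 163, 185, 190, 190, 188, 187, 186, 186, 187, 187, 187] [4, 3, 3, 5, 9, 10, 12, 15, 11, 5, 6, 6, 6, 7, 6, 6, 6, 5, 6, 6, 6]
197 [123, 118, 115, 115, 115, 116, 116, 116, 116, 117, 118, 129, 160, 184, 189, 188, 189, 188, 188, 187, 187, 187, 186] [3, 3, 3, 4, 5, 5, 5, 5, 4, 3, 5, 6, 6, 6, 7, 6, 6, 6, 5, 6, 6]
198 [116, 116, 116, 116, 116, 116, 117, 120, 122, 123, 126, 142, 167, 184, 188, 188, 189, 189, 188, 188, 187, 187, 186] [3, 4, 3, 4, 4, 3, 3, 4, 4, 4, 5, 6, 6, 6, 6, 7, 6, 6, 6, 6, 7]
199 [114, 116, 117, 117, 119, 120, 124, 136, 146, 149, 153, 166, 181, 186, 187, 188, 189, 188, 188, 186, 185, 183, 181] [4, 4, 4, 4, 4, 4, 4, 5, 5, 5, 6, 6, 5, 6, 7, 6, 6, 5, 5, 5, 6]
```

View pics/c6.png

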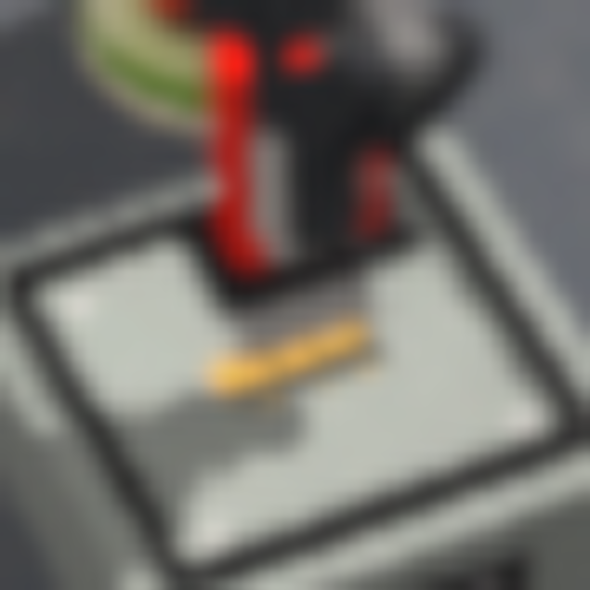

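The blade's edges (u≈236.6 and 247.8) line up with the slot's ends (235.5 and 247.5) to within about 1 mm. Lowering with a small correction.

send_rows(steps=[{"x": 0.0003, "y": 0.0005, "z": -0.002, "wx": 0, "wy": 0, "wz": 0, "grip": 1}, {"x": 0, "y": 0, "z": -0.002, "wx": 0, "wy": 0, "wz": 0, "grip": 1}, {"x": 0, "y": 0, "z": -0.002, "wx": 0, "wy": 0, "wz": 0, "grip": 1}, {"x": 0, "y": 0, "z": -0.002, "wx": 0, "wy": 0, "wz": 0, "grip": 1}, {"x": 0, "y": 0, "z": -0.002, "wx": 0, "wy": 0, "wz": 0, "grip": 1}, {"x": 0, "y": 0, "z": -0.001, "wx": 0, "wy": 0, "wz": 0, "grip": 1}, {"x": 0, "y": 0, "z": 0, "wx": 0, "wy": 0, "wz": 0, "grip": 1}])

```text
time: 14.97
position: [599.1, 184.6, 148.5]
ee_rot: [0.746, 0.666, -0.0, -0.0]
force: [-0.1, 0.0, 0.1]
finger_gap: 13.8
grip_force: 39.5
```

send_rows(steps=[{"x": 0, "y": 0, "z": -0.0015, "wx": 0, "wy": 0, "wz": 0, "grip": 1}, {"x": 0, "y": 0, "z": -0.0015, "wx": 0, "wy": 0, "wz": 0, "grip": 1}, {"x": 0, "y": 0, "z": -0.0015, "wx": 0, "wy": 0, "wz": 0, "grip": 1}, {"x": 0, "y": 0, "z": -0.0015, "wx": 0, "wy": 0, "wz": 0, "grip": 1}, {"x": 0, "y": 0, "z": 0, "wx": 0, "wy": 0, "wz": 0, "grip": 1}])

```text
time: 15.38
position: [599.1, 184.6, 142.6]
ee_rot: [0.746, 0.666, -0.0, -0.0]
force: [0.1, 0.2, -0.3]
finger_gap: 13.7
grip_force: 39.5
```

The tip is about 10 mm in with no contact force. Continuing to just above seating.

send_rows(steps=[{"x": 0, "y": 0, "z": -0.002, "wx": 0, "wy": 0, "wz": 0, "grip": 1}, {"x": 0, "y": 0, "z": -0.002, "wx": 0, "wy": 0, "wz": 0, "grip": 1}, {"x": 0, "y": 0, "z": -0.002, "wx": 0, "wy": 0, "wz": 0, "grip": 1}, {"x": 0, "y": 0, "z": -0.002, "wx": 0, "wy": 0, "wz": 0, "grip": 1}, {"x": 0, "y": 0, "z": -0.002, "wx": 0, "wy": 0, "wz": 0, "grip": 1}, {"x": 0, "y": 0, "z": -0.002, "wx": 0, "wy": 0, "wz": 0, "grip": 1}, {"x": 0, "y": 0, "z": -0.001, "wx": 0, "wy": 0, "wz": 0, "grip": 1}, {"x": 0, "y": 0, "z": 0, "wx": 0, "wy": 0, "wz": 0, "grip": 1}])

```text
time: 16.05
position: [599.1, 184.6, 129.6]
ee_rot: [0.746, 0.666, -0.0, -0.0]
force: [-0.7, 0.4, -0.7]
finger_gap: 13.3
grip_force: 39.5
```

send_rows(steps=[{"x": 0, "y": 0, "z": -0.0005, "wx": 0, "wy": 0, "wz": 0, "grip": 1}, {"x": 0, "y": 0, "z": -0.0005, "wx": 0, "wy": 0, "wz": 0, "grip": 1}, {"x": 0, "y": 0, "z": -0.0005, "wx": 0, "wy": 0, "wz": 0, "grip": 1}, {"x": 0, "y": 0, "z": -0.0005, "wx": 0, "wy": 0, "wz": 0, "grip": 1}, {"x": 0, "y": 0, "z": 0, "wx": 0, "wy": 0, "wz": 0, "grip": 1}])

```text
time: 16.47
position: [599.3, 184.6, 127.9]
ee_rot: [0.746, 0.666, 0.0, 0.0]
force: [-0.0, -1.2, -0.5]
finger_gap: 13.5
grip_force: 39.7
```

send_rows(steps=[{"x": 0, "y": 0, "z": -0.0005, "wx": 0, "wy": 0, "wz": 0, "grip": 1}, {"x": 0, "y": 0, "z": -0.0005, "wx": 0, "wy": 0, "wz": 0, "grip": 1}, {"x": 0, "y": 0, "z": 0, "wx": 0, "wy": 0, "wz": 0, "grip": 1}])

```text
time: 16.72
position: [599.3, 184.7, 127.8]
ee_rot: [0.746, 0.666, 0.0, 0.0]
force: [-5.9, -2.8, 15.0]
finger_gap: 13.4
grip_force: 41.7
```

The collar is seated: contact at the expected height, 15 N. Releasing and rising straight up.

send_rows(steps=[{"x": 0, "y": 0, "z": 0.0005, "wx": 0, "wy": 0, "wz": 0, "grip": 1}, {"x": 0, "y": 0, "z": 0, "wx": 0, "wy": 0, "wz": 0, "grip": 0.8}, {"x": 0, "y": 0, "z": 0, "wx": 0, "wy": 0, "wz": 0, "grip": 0.6}, {"x": 0, "y": 0, "z": 0, "wx": 0, "wy": 0, "wz": 0, "grip": 0.4}, {"x": 0, "y": 0, "z": 0, "wx": 0, "wy": 0, "wz": 0, "grip": 0.4}, {"x": 0, "y": 0, "z": 0, "wx": 0, "wy": 0, "wz": 0, "grip": 0.4}, {"x": 0, "y": 0, "z": 0.005, "wx": 0, "wy": 0, "wz": 0, "grip": 0.4}, {"x": 0, "y": 0, "z": 0.015, "wx": 0, "wy": 0, "wz": 0, "grip": 0.4}, {"x": 0, "y": 0, "z": 0.03, "wx": 0, "wy": 0, "wz": 0, "grip": 0.4}, {"x": 0, "y": 0, "z": 0.04, "wx": 0, "wy": 0, "wz": 0, "grip": 0.4}, {"x": 0, "y": 0, "z": 0.04, "wx": 0, "wy": 0, "wz": 0, "grip": 0.4}, {"x": 0, "y": 0, "z": 0.04, "wx": 0, "wy": 0, "wz": 0, "grip": 0.4}, {"x": -0.02, "y": -0.02, "z": 0.03, "wx": 0, "wy": 0, "wz": 0, "grip": 0.4}, {"x": -0.03, "y": -0.025, "z": 0, "wx": 0, "wy": 0, "wz": 0, "grip": 0.4}, {"x": -0.03, "y": -0.025, "z": 0, "wx": 0, "wy": 0, "wz": 0, "grip": 0.4}, {"x": -0.03, "y": -0.025, "z": 0, "wx": 0, "wy": 0, "wz": 0, "grip": 0.4}, {"x": -0.02, "y": -0.02, "z": 0, "wx": 0, "wy": 0, "wz": 0, "grip": 0.4}, {"x": 0, "y": 0, "z": 0, "wx": 0, "wy": 0, "wz": 0, "grip": 0.4}, {"x": 0, "y": 0, "z": 0, "wx": 0, "wy": 0, "wz": 0, "grip": 0.4}])

```text
time: 18.3
position: [468.5, 68.7, 329.0]
ee_rot: [0.747, 0.665, 0.0, 0.001]
force: [1.1, 0.9, 0.5]
finger_gap: 51.2
grip_force: 0.0
```

```bash
python3 - <<'E'
from h import *
s=robot.read_state(); print(s['position'],s['force'],np.abs(s['dq']).max())
a,d=grab('scene'); b,db=grab('top')
cv2.imwrite('pics/c7.png',np.hstack([cv2.resize(a[120:320,120:320],(400,400),interpolation=2),cv2.resize(b[90:260,150:320],(400,400),interpolation=2)])[...,::-1])
P=pts('scene',d); hsv=cv2.cvtColor(a,cv2.COLOR_RGB2HSV).astype(int); H,S,V=hsv[...,0],hsv[...,1],hsv[...,2]
m=(d>0)&(np.hypot(P[...,0]-599,P[...,1]-184)<45)&(P[...,2]>45)&((H<8)|(H>172))&(S>130)
print('red',m.sum(),np.median(P[m],0),np.percentile(P[m][:,2],[2,98]))
E
```

```text
[468.51828307  68.72759543 328.97698298] [1.14166196 0.92173873 0.52830588] 0.04347951541110537
red 214 [592.14733499 185.79595705  79.31588759] [ 46.83335848 101.43260949]
```

View pics/c7.png

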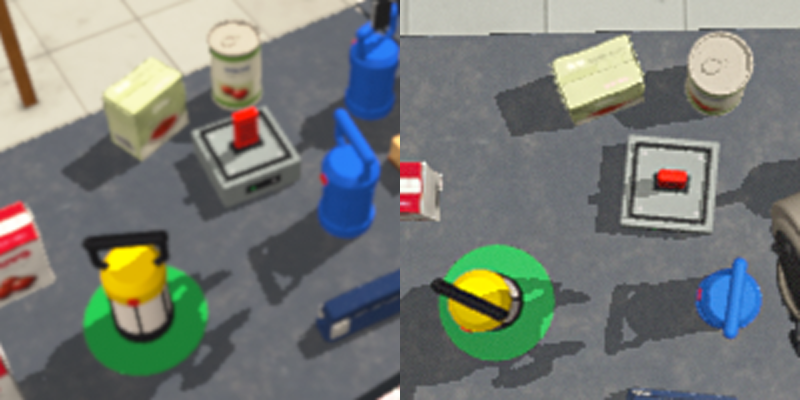

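The gauge stands upright and seated in the dock (left crop 245,130; top of the handle at z≈101 as expected). The lantern is upright on the mat (140,300), the bystanders haven't moved, and the gripper is clear of everything. Handing in.

```bash
python3 -c "
from rig import robot
print(robot.job_done())"
```

```text
the job is handed in; nothing more can be done
None
```

The lantern stands upright with its base inside the green mat, the gauge is seated in the dock slot with its collar on the dock, the tin, carton and stapler look unmoved, and the job was handed in at about 18 s; no verdict was returned.

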